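# Bar the vacuum pump past compression and shut its cock

## Task

Park the lathe's vacuum pump: with a light grip on the red knob of its green flywheel, turn the wheel slowly clockwise (seen from above) until you feel the compression build up, peak and let go, and stop just past it, as soon as the wheel is free again, never letting it fling round. Then gently push the red cock lever over to its far stop to shut it, let go of everything, and leave the bowl, the gouge and the wax jar where they are.

Things in the scene. Friction and masses are not known exactly. Their poses are not given: they have to be found in the camera images.
- pump: grey vacuum pump, fixed; base 240 x 200 mm, origin on the bench below the shaft; cylinder along its +x. Compression (a sprung roller hidden inside), felt at the knob on top of the friction: over 0.5 rad of turn a drag that rises to about 7 N and eases to nothing at the top; over the next 0.5 rad an equal push forward, that ends; from there the wheel is free: stop there, within some 0.4 rad.
- hub (a point): point on the upright turning axis of the green flywheel, on the wheel's upper face, 134 mm above the bench. The wheel is a disc 216 mm across and 22 mm thick, with a centre boss 60 mm across rising 10 mm (a nut 20 mm) above that face. A yellow arrow on it points clockwise. Turns with the wheel.
- knob_mid (a point): centre of the red upright plastic knob on the flywheel, 85 mm from the wheel's axis: a cylinder 26 mm across, 45 mm tall, its middle 30.5 mm above the wheel's upper face (164.5 mm above the bench), free to spin on its own pin, so the hand need not turn with the wheel. It stands a grip of 40 N, no more.
- flywheel (a joint): turn of the wheel in rad, growing CLOCKWISE seen from above; its zero says nothing about the compression. Friction alone takes 1.5 to 2 N at the knob. The compression lies somewhere with its top 0.8 to 2.2 rad clockwise of the start, cannot be seen, and is new each time: it must be felt. In the free part the wheel stays where it is left; let go on a slope it flings itself.
- manifold: fixed suction manifold: aluminium block 70 x 70 mm, 50 mm high, on a base plate 110 x 100 mm; origin under its centre on the bench. Carries the red cock lever on top, which swings in the manifold's x-z plane from -x to +x.
- cock (a joint): swing of the cock lever in rad: 0 = leaning 0.5 rad towards the manifold's -x (open), 1.0 = leaning 0.5 rad towards +x against its far stop (shut). Stays where it is left; it moves at about 1 N, and is not to be pressed on with over 35 N.
- cock_tip (a point): centre of the red ball, 26 mm across, at the upper end of the cock lever; 80 mm from the lever's pivot, which lies 72 mm above the bench over the manifold's origin. About 142 mm above the bench at both ends of the swing, 152 mm half-way.
- bowl_mid (a point): bystander: turned wooden bowl, 110 mm across, 50 mm high; point at its centre, 25 mm up.
- wax_mid (a point): bystander: wax jar with yellow cap, 60 mm across, 70 mm high; point at its centre, half-way up.
- gouge_grip (a point): bystander: small turning gouge, 240 mm long, dark wood handle and steel shank, lying on the bench; point in its handle.
Things that resemble listed ones, but are neither listed nor needed, are in the scene too. What is meant by the manifold is not brown or purple, and is the smaller of those in its own colour.

How it is judged:
By the outcome, as a careful person would: the job done as asked, in the order asked, and still so for the second after the job is handed in, with the robot touching nothing.
It also fails if it takes over 72 s, if anything falls off the work surface, if the arm or the gripper's body presses on something with over 40 N, if the wrist force passes 120 N, or if a joint passes its speed limit or range.

## Robot

A 6-joint arm with a two-finger parallel gripper is mounted at the origin on the work surface. World frame = base frame: x ahead of the robot, y to its left, z up, the work surface at z = 0. Lengths are in m, angles in degrees, forces in N, time in s.
With the tool pointing down it reaches from about 0.3 to 0.875 m from the base axis. Payload 6.4 kg.
Tool frame: the origin (TCP) lies between the finger pads; the fingertips stand 19 mm ahead of it and the grasp point (between the pads) is the TCP; z points along the fingers, y is the line along which they close (so a half turn about z gives the same grasp; the last joint's range is limited). The gripper opens to 88 mm and grips with 3 to 60 N. Pads are 18 mm wide; open, the fingers measure 123 mm over their backs; the gripper's body (75 mm by 187 mm) begins 45 mm behind the grasp point.
Start: joints at [-11.82, 10.359, 92.074, -0, 77.567, -11.82], TCP at [0.575, 0, 0.258] pointing down, gripper open.
Joint ranges: [-171.53, 171.53], [-51.25, 118.39], [17.06, 147.69], [-65.23, 245.23], [0, 150.52], [-178.68, 178.68]. Speed limits (degrees/s): [147.25, 147.25, 172.46, 180, 180, 180].

## Interface

Orientations are given as [roll, pitch, yaw] about the fixed x, y, z axes, in that order (R = Rz(yaw) Ry(pitch) Rx(roll)).
In Python, from plant import env gives the robot as it stands.
- The arm moves only by the tool send_rows, never from a script. Its argument "steps" is a list of rows, each an object with "delta_rot": the turn, a rotation vector about the tool's x, y, z in units of 180 degrees (1.0 is 180 degrees), a list of three; "linear": the shift along the tool's x, y, z in units of 100 mm (1.0 is 100 mm), a list of three; "claw": the opening, from 0 (shut) to 1 (fully open). A call has 1 to 8 rows; each row is the pose to reach, as a shift and turn from the pose commanded when the call began, along the tool's axes at that moment, turning the shorter way round; what a row does not reach only later rows make up. A row lasts 1/12 s, in which the tool goes at most 41.7 mm and 7.16 degrees, less where a joint would pass 70% of its speed; a pose out of reach is approached as far as the arm can. A call with a number of a shift or a turn outside -1 to 1 is refused whole. A call with a gripper value outside its range is refused whole. The fingers move at their own pace and stop on an object; the grip force is fixed at half the most. Time passes only in rows, so rows that repeat a pose let the fingers close. It gives the time, the measured TCP pose, the force, the opening and the grip force at its end, in the units of the state.
- env.read_state(): the state, without advancing time (a new reading comes with each control period).
- env.capture(name): name is "scene" or "side" or "wrist"; returns a dict with "frame" (400x640x3 uint8, red, green, blue), "intrinsics" (3x3 intrinsics, pixels), "k1" (the pictures are not rectified: a ray, as slopes to the right and down, at radius r is drawn at 1 + k1 r^2 times it, then the intrinsics apply), "eye" and "orientation" of the camera in the world. Camera axes: x right, y down, z forward; pixel columns grow to the right and rows downward; lengths in m; the calibration is good to about 2 mm. A picture is of the moment at which its call begins. There is no depth.
- env.close_job(): hands the job in; it is judged then, once.
The state is a dict: "time": time; "qpos": joint angles; "dq": joint speeds; "effort": joint torques, N m; "tcp_pos": TCP position; "tcp_rot": TCP orientation; "wrist_force": force on the tool from outside, world axes, zero at the start; "torque": the same for the moment, N m; "gripper_width": finger opening in m; "grip_force": force on a finger pad.
Only numpy, scipy, OpenCV 4.12 (cv2) and the standard library are available. Lean on these libraries where they do the work, as an engineer would, in place of code of your own. Each camera call takes 0.05 s, during which the arm holds its last target. There are 200 camera calls.

## Working session

There is one attempt and no reset: what is moved stays moved. The work goes in short steps, Python scripts to look and compute and a tool call to move; the robot and the scene stay as the last step left them, time stands still between calls to the robot, and variables do not carry over. Pictures are saved under pics/ and viewed, at most 10 in all, crops included, and the job is handed in when it is done.

Besides the shell and the picture viewer there is one more tool, called after "Call:" as name(argument=value, ...) on one line, values as JSON. send_rows: Moves the arm, as the interface text tells. Its arguments: {"type":"object","properties":{"steps":{"type":"array","items":{"type":"object","properties":{"delta_rot":{"type":"array","items":{"type":"number"}},"linear":{"type":"array","items":{"type":"number"}},"claw":{"type":"number"}}}}},"required":["steps"]}

```bash
ls; mkdir -p pics
cat > h.py <<'E'
import numpy as np,cv2
from plant import env
from scipy.spatial.transform import Rotation as R
def cap(n,f=None):
    c=env.capture(n)
    if f: cv2.imwrite('pics/'+f,c['frame'][:,:,::-1])
    return c
def Rm(c):
    o=np.array(c['orientation'],float)
    return o if o.shape==(3,3) else (R.from_euler('xyz',o,degrees=True).as_matrix() if o.size==3 else None)
def ray(c,u,v):
    K=np.array(c['intrinsics']);d=np.array([(u-K[0,2])/K[0,0],(v-K[1,2])/K[1,1]])
    s=d.copy()
    for _ in range(20): s=d/(1+c['k1']*(s@s))
    return np.array(c['eye']),Rm(c)@np.array([*s,1])
def onz(c,u,v,z):
    e,d=ray(c,u,v); return e+d*(z-e[2])/d[2]
def proj(c,p):
    q=Rm(c).T@(np.array(p)-c['eye']);s=q[:2]/q[2];s=s*(1+c['k1']*(s@s));K=np.array(c['intrinsics'])
    return K[0,0]*s[0]+K[0,2],K[1,1]*s[1]+K[1,2]
def red(c):
    h=cv2.cvtColor(c['frame'],cv2.COLOR_RGB2HSV)
    m=(((h[...,0]<6)|(h[...,0]>174))&(h[...,1]>150)&(h[...,2]>70)).astype(np.uint8)
    n,l,s,ce=cv2.connectedComponentsWithStats(m)
    return [(s[i].tolist(),ce[i].round(1).tolist()) for i in range(1,n) if s[i,4]>15]
E
python3 - <<'E'
from h import *
print(env.read_state())
for n in('scene','side'):
    c=cap(n,n+'1.png');print(n,c['eye'],c['orientation'],c['k1'],red(c))
E
```

```text
pics
{'time': 0.0, 'qpos': array([-1.18192683e+01,  1.04009133e+01,  9.21325789e+01, -1.03058650e-03,
        7.75671723e+01, -1.18198538e+01]), 'dq': array([ 0.13986005,  0.0621026 ,  0.08593861,  0.00160664, -0.02189997,
       -0.04249931]), 'effort': array([-5.85923790e-04, -4.33866942e+01, -3.41848969e+01,  7.00952648e-02,
        3.87157314e-02, -1.54040990e-04]), 'tcp_pos': array([5.74487430e-01, 1.28058614e-04, 2.56811948e-01]), 'tcp_rot': array([-1.79901264e+02, -1.96349353e-02,  9.00007914e+01]), 'wrist_force': array([ 0.03917375, -0.39421086, -0.22250968]), 'torque': array([-0.01291288,  0.00111915,  0.02225055]), 'grip_force': 0.0, 'gripper_width': 0.0881389535279272}
scene [1.11765121 0.22583512 1.05168703] [-147.49214159    0.15354345   96.71142766] -0.10636406790927526 [([337, 101, 10, 10, 78], [341.8, 105.3]), ([188, 128, 14, 20, 190], [194.5, 137.1]), ([439, 146, 16, 16, 196], [446.4, 153.6]), ([341, 174, 11, 11, 93], [346.3, 179.3]), ([446, 244, 18, 17, 241], [454.7, 252.1])]
side [0.33038022 0.81874158 0.8249828 ] [-135.67012096    0.89648982 -162.88166262] -0.08662996344552086 [([402, 91, 12, 20, 182], [407.1, 99.9]), ([337, 199, 13, 13, 132], [343.1, 204.8]), ([451, 212, 12, 12, 122], [456.4, 217.5]), ([199, 252, 20, 20, 298], [208.5, 261.0]), ([333, 274, 20, 21, 342], [342.5, 284.1])]
```

View pics/scene1.png

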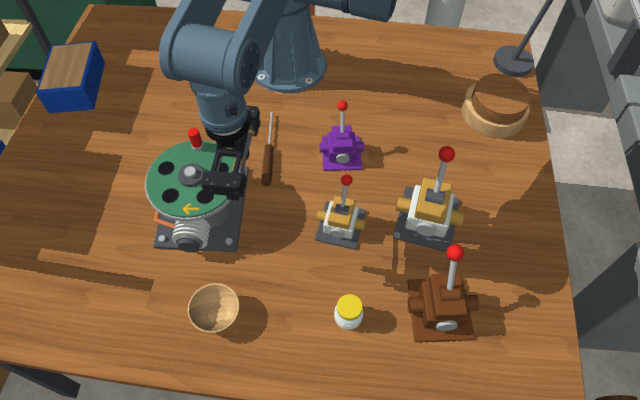

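View pics/side1.png

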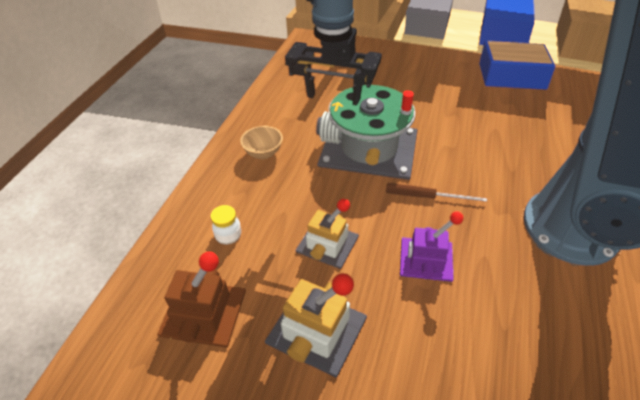

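The scene picture shows the target small aluminium manifold with ball at (346,179). The green wheel's hub is at about (191,174) and the knob at (194,137). In the side picture the ball is at (343,205), the hub at (372,104) and the knob at (407,100).

Run:
```python
from h import *
S=cap('scene');D=cap('side')
def tri(a,b):
    (e,d),(f,g)=ray(S,*a),ray(D,*b); d/=np.linalg.norm(d);g/=np.linalg.norm(g)
    t=np.linalg.lstsq(np.c_[d,-g],f-e,rcond=None)[0]; p,q=e+d*t[0],f+g*t[1]; return ((p+q)/2).round(4),np.linalg.norm(p-q).round(4)
print('ball',tri((346.3,179.3),(343.1,204.8)),onz(S,346.3,179.3,.142),onz(D,343.1,204.8,.142))
print('knob',tri((194.5,137.1),(407.1,99.9)))
# green wheel ellipse
for n,c in(('S',S),('D',D)):
    h=cv2.cvtColor(c['frame'],cv2.COLOR_RGB2HSV);m=((h[...,0]>60)&(h[...,0]<90)&(h[...,1]>100)).astype(np.uint8)
    k,l,s,ce=cv2.connectedComponentsWithStats(m);b=[i for i in range(1,k) if abs(ce[i]-((195,180) if n=='S' else (372,108))).max()<30]
    i=max(b,key=lambda i:s[i,4])
    pts=cv2.convexHull(np.argwhere(l==i)[:,::-1].astype(np.int32))[:,0]
    w=np.array([onz(c,*p,.134)[:2] for p in pts]);(cx,cy),r=cv2.minEnclosingCircle((w*1000).astype(np.float32));print(n,'hub',cx,cy,r)
    A=np.c_[2*w,np.ones(len(w))];x=np.linalg.lstsq(A,(w**2).sum(1),rcond=None)[0];print(x[:2],np.sqrt(x[2]+x[:2]@x[:2]))
# zoom crops
a=cv2.resize(S['frame'][160:260,300:385],None,fx=5,fy=5,interpolation=2);b=cv2.resize(D['frame'][185:275,285:370],None,fx=5,fy=5,interpolation=2)
a=np.pad(a,((0,0),(0,0),(0,0)));b=np.pad(b,((0,50),(0,0),(0,0)));cv2.imwrite('pics/z.png',np.hstack([a[:500],b[:500]])[:500,:800,::-1])
```

```text
ball (array([0.4916, 0.2103, 0.1418]), np.float64(0.0007)) [0.49209984 0.21058459 0.142     ] [0.49136247 0.21017164 0.142     ]
knob (array([ 0.4299, -0.1449,  0.1646]), np.float64(0.001))
S hub 518.3646850585938 -134.9702911376953 104.30364990234375
[ 0.51839306 -0.13490201] 0.10327735204624527
D hub 512.9317626953125 -130.00070190429688 100.96277618408203
[ 0.51614032 -0.12916233] 0.09811018786436376
```

View pics/z.png

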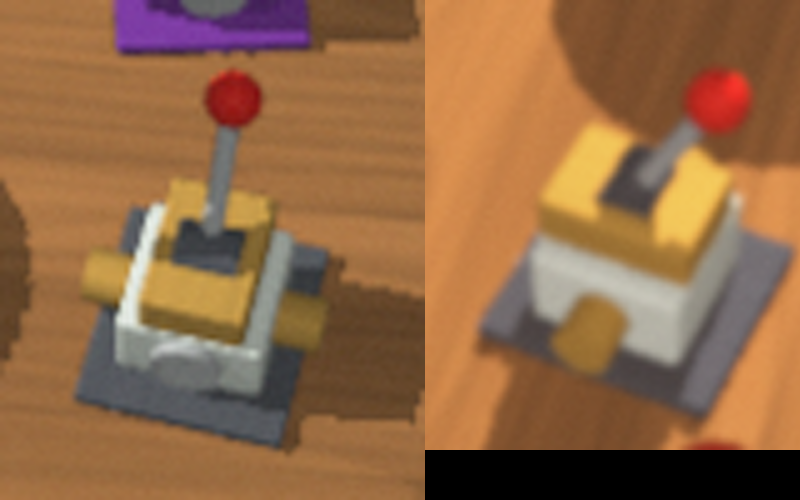

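The zoomed crop shows the small manifold, with plate corners in scene at about (315.6,240.4), (357,249), (365.6,211) and (327.4,201.6), and the lever leaning away from the scene camera.

Run:
```python
from h import *
S=cap('scene');D=cap('side')
P=[onz(S,300+u/5,160+v/5,.006)[:2] for u,v in((78,402),(285,445),(328,255),(137,208))]
print(np.round(P,4),[np.linalg.norm(P[i]-P[i-1]).round(3) for i in range(4)])
Q=[onz(D,285+u/5,185+v/5,.006)[:2] for u,v in((483,335),(700,415),(793,250))] if 0 else [onz(D,285+(u-425)/5,185+v/5,.006)[:2] for u,v in((483,335),(700,415),(793,250))]
print(np.round(Q,4))
a=cv2.resize(S['frame'][120:225,140:250],None,fx=4,fy=4,interpolation=2);b=cv2.resize(D['frame'][75:180,315:425],None,fx=3.6,fy=4,interpolation=2)
b=cv2.resize(D['frame'][75:180,320:420],None,fx=3.6,fy=4,interpolation=2)
cv2.imwrite('pics/z2.png',np.hstack([a,b])[:,:800,::-1])
for h in [(.517,-.132,.134),(.516,-.130,.134),(.515,-.135,.134),(.513,-.136,.134)]: print(h,np.hypot(h[0]-.4299,h[1]+.1449),proj(S,(h[0],h[1],.154)),proj(D,(h[0],h[1],.154)))
```

```text
[[0.5799 0.152 ]
 [0.5911 0.2503]
 [0.4862 0.2631]
 [0.4701 0.1679]] [np.float64(0.111), np.float64(0.099), np.float64(0.106), np.float64(0.097)]
[[0.5826 0.251 ]
 [0.4812 0.2646]
 [0.4657 0.1674]]
(0.517, -0.132, 0.134) 0.08805009937529884 (np.float64(191.15758922059047), np.float64(170.87807663409208)) (np.float64(370.45457128239326), np.float64(100.84398156420718))
(0.516, -0.13, 0.134) 0.08737974593691608 (np.float64(192.1406782465255), np.float64(170.5941460476261)) (np.float64(370.6668795859882), np.float64(101.36209348756456))
(0.515, -0.135, 0.134) 0.08567391668413439 (np.float64(190.0833796295668), np.float64(170.02321720600185)) (np.float64(371.52584857999733), np.float64(100.29778303266558))
(0.513, -0.136, 0.134) 0.08357523556652413 (np.float64(189.87866715863993), np.float64(169.2522648356191)) (np.float64(372.4115254717278), np.float64(100.20308753937736))
```

View pics/z2.png

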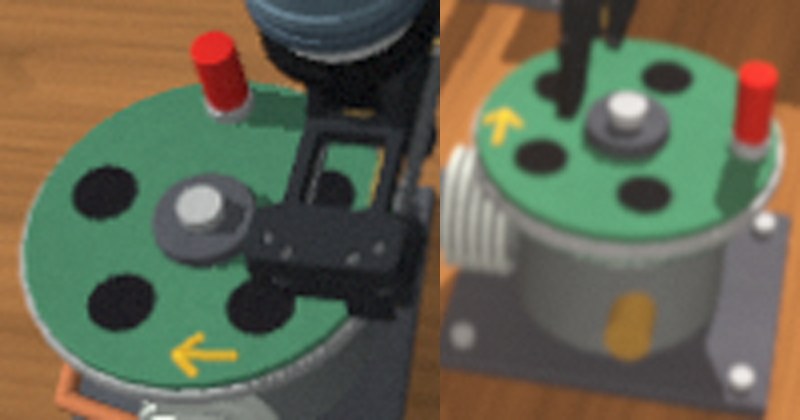

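Call:
send_rows(steps=[{"linear": [-0.2, -0.2, 0], "delta_rot": [0, 0, 0], "claw": 0.8}, {"linear": [-0.4, -0.4, 0], "delta_rot": [0, 0, 0], "claw": 0.8}, {"linear": [-0.6, -0.6, 0], "delta_rot": [0, 0, 0], "claw": 0.8}, {"linear": [-0.8, -0.8, 0], "delta_rot": [0, 0, 0], "claw": 0.8}, {"linear": [-1, -1, 0], "delta_rot": [0, 0, 0], "claw": 0.8}, {"linear": [-1, -1, 0], "delta_rot": [0, 0, 0], "claw": 0.8}])

```text
time: 0.8
tcp_pos: [0.4726, -0.1023, 0.2576]
tcp_rot: [-179.9, 0.1, 89.9]
wrist_force: [0.3, -0.4, 0.6]
gripper_width: 0.0708
grip_force: 0.0
```

Call:
send_rows(steps=[{"linear": [-0.22, -0.22, 0], "delta_rot": [0, 0, 0], "claw": 0.8}, {"linear": [-0.45, -0.45, 0], "delta_rot": [0, 0, 0], "claw": 0.8}, {"linear": [-0.45, -0.45, 0], "delta_rot": [0, 0, 0], "claw": 0.8}, {"linear": [-0.45, -0.45, 0], "delta_rot": [0, 0, 0], "claw": 0.8}])

```text
time: 1.13
tcp_pos: [0.4297, -0.1457, 0.2579]
tcp_rot: [180.0, 0.0, 89.8]
wrist_force: [0.9, -0.1, -0.3]
gripper_width: 0.0704
grip_force: 0.0
```

Run:
```python
from h import *
S=cap('scene');D=cap('side');W=cap('wrist','w1.png')
print(env.read_state()['tcp_pos'],W['eye'],W['orientation']);print(red(W))
for p in [(.4299,-.1449,.187),(.515,-.135,.154)]: print(proj(W,p))
```

```text
[ 0.43068057 -0.14441151  0.25784535] [ 0.43114946 -0.0693736   0.38569578] [ 1.63174236e+02  4.89946422e-03 -4.63645608e-03]
[([298, 185, 36, 49, 1396], [315.6, 209.4])]
(np.float64(313.69186332828906), np.float64(219.67347584755282))
(np.float64(422.3213062568675), np.float64(192.8397129006757))
```

View pics/w1.png

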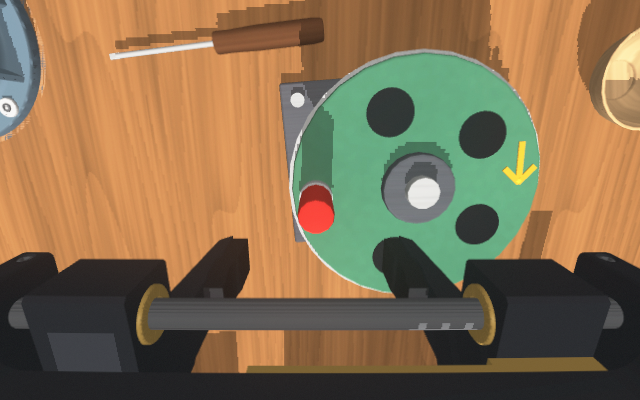

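The wrist view shows the knob top at (316,217) and the nut at (424,193), both within about 1–2 mm of the estimates, so I'll descend and grip.

Call:
send_rows(steps=[{"linear": [0, 0, 0.25], "delta_rot": [0, 0, 0], "claw": 0.8}, {"linear": [0, 0, 0.5], "delta_rot": [0, 0, 0], "claw": 0.8}, {"linear": [0, 0, 0.75], "delta_rot": [0, 0, 0], "claw": 0.8}, {"linear": [0, 0, 0.88], "delta_rot": [0, 0, 0], "claw": 0.8}, {"linear": [0, 0, 0.88], "delta_rot": [0, 0, 0], "claw": 0.8}])

```text
time: 1.7
tcp_pos: [0.4288, -0.1428, 0.1665]
tcp_rot: [-179.7, -0.2, 90.1]
wrist_force: [-0.5, 0.9, -0.9]
gripper_width: 0.0704
grip_force: 0.0
```

Call:
send_rows(steps=[{"linear": [0, 0, 0], "delta_rot": [0, 0, 0], "claw": 0.5}, {"linear": [0, 0, 0], "delta_rot": [0, 0, 0], "claw": 0.36}, {"linear": [0, 0, 0], "delta_rot": [0, 0, 0], "claw": 0.3}, {"linear": [0, 0, 0], "delta_rot": [0, 0, 0], "claw": 0.27}, {"linear": [0, 0, 0], "delta_rot": [0, 0, 0], "claw": 0.24}, {"linear": [0, 0, 0], "delta_rot": [0, 0, 0], "claw": 0.24}, {"linear": [0, 0, 0], "delta_rot": [0, 0, 0], "claw": 0.24}])

```text
time: 2.28
tcp_pos: [0.4304, -0.1451, 0.1701]
tcp_rot: [179.9, 0.0, 90.0]
wrist_force: [11.3, 1.2, 0.3]
gripper_width: 0.0262
grip_force: 6.2
```

Run:
```python
from h import *
s=env.read_state();print(s['time'],s['tcp_pos'],s['wrist_force'],s['gripper_width'],s['grip_force'])
p0=s['tcp_pos'][:2];h=np.array([.5153,-.135]);v=p0-h;r=np.hypot(*v);a0=np.arctan2(v[1],v[0]);print(r,np.degrees(a0))
# waypoint table, increments per call: 8 rows x .02 rad
a0%=2*np.pi
for k in range(20):
    b=h+.085*np.array([np.cos(a0-.16*k),np.sin(a0-.16*k)])
    print(k,[(round((q[1]-b[1])*10,3),round((q[0]-b[0])*10,3)) for j in(2,4,6,8) for q in [h+.085*np.array([np.cos(a0-.16*k-.02*j),np.sin(a0-.16*k-.02*j)])]])
```

```text
2.2833 [ 0.43035391 -0.14514044  0.17011935] [11.3456227   1.20274933  0.26035105] 0.026191889834165066 6.222818694077432
0.08554920880951332 -173.19252812030683
0 [(np.float64(0.034), np.float64(-0.003)), (np.float64(0.068), np.float64(-0.005)), (np.float64(0.102), np.float64(-0.006)), (np.float64(0.136), np.float64(-0.005))]
1 [(np.float64(0.034), np.float64(0.002)), (np.float64(0.068), np.float64(0.006)), (np.float64(0.101), np.float64(0.01)), (np.float64(0.135), np.float64(0.016))]
2 [(np.float64(0.033), np.float64(0.007)), (np.float64(0.066), np.float64(0.016)), (np.float64(0.098), np.float64(0.026)), (np.float64(0.131), np.float64(0.038))]
3 [(np.float64(0.032), np.float64(0.013)), (np.float64(0.063), np.float64(0.027)), (np.float64(0.093), np.float64(0.042)), (np.float64(0.123), np.float64(0.058))]
4 [(np.float64(0.029), np.float64(0.018)), (np.float64(0.058), np.float64(0.036)), (np.float64(0.085), np.float64(0.056)), (np.float64(0.112), np.float64(0.077))]
5 [(np.float64(0.026), np.float64(0.022)), (np.float64(0.051), np.float64(0.045)), (np.float64(0.075), np.float64(0.069)
[... 1656 characters left out ...]
at64(-0.097), np.float64(0.096))]
16 [(np.float64(-0.026), np.float64(0.021)), (np.float64(-0.054), np.float64(0.042)), (np.float64(-0.082), np.float64(0.061)), (np.float64(-0.111), np.float64(0.079))]
17 [(np.float64(-0.029), np.float64(0.017)), (np.float64(-0.06), np.float64(0.033)), (np.float64(-0.09), np.float64(0.047)), (np.float64(-0.122), np.float64(0.06))]
18 [(np.float64(-0.032), np.float64(0.012)), (np.float64(-0.064), np.float64(0.023)), (np.float64(-0.097), np.float64(0.032)), (np.float64(-0.13), np.float64(0.04))]
19 [(np.float64(-0.033), np.float64(0.007)), (np.float64(-0.067), np.float64(0.012)), (np.float64(-0.101), np.float64(0.016)), (np.float64(-0.135), np.float64(0.019))]
```

Call:
send_rows(steps=[{"linear": [0, -0.01, 0], "delta_rot": [0, 0, 0], "claw": 0.24}, {"linear": [0, -0.01, 0], "delta_rot": [0, 0, 0], "claw": 0.24}, {"linear": [0, -0.01, 0], "delta_rot": [0, 0, 0], "claw": 0.24}])

```text
time: 2.53
tcp_pos: [0.4306, -0.1452, 0.1702]
tcp_rot: [179.8, 0.0, 90.0]
wrist_force: [7.0, 0.6, -4.2]
gripper_width: 0.0252
grip_force: 30.0
```

Call:
send_rows(steps=[{"linear": [0.0, 0.008, 0], "delta_rot": [0, 0, 0], "claw": 0.24}, {"linear": [0.017, 0.014, 0], "delta_rot": [0, 0, 0], "claw": 0.24}, {"linear": [0.034, 0.012, 0], "delta_rot": [0, 0, 0], "claw": 0.24}, {"linear": [0.051, 0.011, 0], "delta_rot": [0, 0, 0], "claw": 0.24}, {"linear": [0.068, 0.01, 0], "delta_rot": [0, 0, 0], "claw": 0.24}, {"linear": [0.085, 0.009, 0], "delta_rot": [0, 0, 0], "claw": 0.24}, {"linear": [0.102, 0.009, 0], "delta_rot": [0, 0, 0], "claw": 0.24}, {"linear": [0.136, 0.01, 0], "delta_rot": [0, 0, 0], "claw": 0.24}])

```text
time: 3.2
tcp_pos: [0.4305, -0.1316, 0.1701]
tcp_rot: [179.9, 0.1, 90.0]
wrist_force: [3.3, -1.7, 3.6]
gripper_width: 0.0255
grip_force: 30.0
```

Call:
send_rows(steps=[{"linear": [0.017, 0.001, 0], "delta_rot": [0, 0, 0], "claw": 0.24}, {"linear": [0.034, 0.002, 0], "delta_rot": [0, 0, 0], "claw": 0.24}, {"linear": [0.051, 0.004, 0], "delta_rot": [0, 0, 0], "claw": 0.24}, {"linear": [0.068, 0.006, 0], "delta_rot": [0, 0, 0], "claw": 0.24}, {"linear": [0.085, 0.008, 0], "delta_rot": [0, 0, 0], "claw": 0.24}, {"linear": [0.101, 0.01, 0], "delta_rot": [0, 0, 0], "claw": 0.24}, {"linear": [0.118, 0.013, 0], "delta_rot": [0, 0, 0], "claw": 0.24}, {"linear": [0.135, 0.016, 0], "delta_rot": [0, 0, 0], "claw": 0.24}])

```text
time: 3.87
tcp_pos: [0.4324, -0.1182, 0.1701]
tcp_rot: [179.9, 0.1, 90.0]
wrist_force: [5.9, -4.1, 2.0]
gripper_width: 0.0251
grip_force: 30.0
```

Call:
send_rows(steps=[{"linear": [0.016, 0.008, 0], "delta_rot": [0, 0, 0], "claw": 0.24}, {"linear": [0.033, 0.016, 0], "delta_rot": [0, 0, 0], "claw": 0.24}, {"linear": [0.05, 0.021, 0], "delta_rot": [0, 0, 0], "claw": 0.24}, {"linear": [0.066, 0.025, 0], "delta_rot": [0, 0, 0], "claw": 0.24}, {"linear": [0.082, 0.03, 0], "delta_rot": [0, 0, 0], "claw": 0.24}, {"linear": [0.098, 0.035, 0], "delta_rot": [0, 0, 0], "claw": 0.24}, {"linear": [0.115, 0.041, 0], "delta_rot": [0, 0, 0], "claw": 0.24}, {"linear": [0.131, 0.047, 0], "delta_rot": [0, 0, 0], "claw": 0.24}])

```text
time: 4.53
tcp_pos: [0.4367, -0.105, 0.1701]
tcp_rot: [180.0, 0.1, 90.0]
wrist_force: [3.6, -3.8, 5.3]
gripper_width: 0.0249
grip_force: 30.0
```

Call:
send_rows(steps=[{"linear": [0.016, 0.006, 0], "delta_rot": [0, 0, 0], "claw": 0.24}, {"linear": [0.032, 0.013, 0], "delta_rot": [0, 0, 0], "claw": 0.24}, {"linear": [0.048, 0.02, 0], "delta_rot": [0, 0, 0], "claw": 0.24}, {"linear": [0.063, 0.027, 0], "delta_rot": [0, 0, 0], "claw": 0.24}, {"linear": [0.078, 0.034, 0], "delta_rot": [0, 0, 0], "claw": 0.24}, {"linear": [0.093, 0.042, 0], "delta_rot": [0, 0, 0], "claw": 0.24}, {"linear": [0.108, 0.05, 0], "delta_rot": [0, 0, 0], "claw": 0.24}, {"linear": [0.123, 0.058, 0], "delta_rot": [0, 0, 0], "claw": 0.24}])

```text
time: 5.2
tcp_pos: [0.4427, -0.093, 0.1701]
tcp_rot: [179.9, 0.1, 90.0]
wrist_force: [4.2, -5.1, 4.1]
gripper_width: 0.0248
grip_force: 30.0
```

```bash
cat >> h.py <<'E'
def st():
    s=env.read_state();v=s['tcp_pos'][:2]-np.array([.5153,-.135]);r=np.hypot(*v);f=s['wrist_force'][:2]
    print('r',r.round(4),'turned',round(((-np.arctan2(v[1],v[0])+np.radians(-173.2)+1)%(2*np.pi))-1,3),'Ft',(f@[v[1],-v[0]]/r).round(2),'Fr',(f@v/r).round(2),s['tcp_pos'])
E
python3 -c "
from h import *
st()"
```

```text
r 0.0838 turned 0.643 Ft -2.28 Fr -6.21 [ 0.44272675 -0.0930463   0.17009291]
```

```bash
sed -i 's/\[.5153,-.135\]/[.5153,-.1373]/; s/-173.2/-174.7/' h.py
cat >> h.py <<'E'
def tab(cx,cy,n=4,d=.16,h=(.5153,-.1373)):
    h=np.array(h);c=np.array([cx,cy]);a=np.arctan2(*(c-h)[::-1])
    for k in range(n):
        qs=[h+.085*np.array([np.cos(a-d*k-d*j/8),np.sin(a-d*k-d*j/8)]) for j in range(1,9)]
        print(k,[(round(float(q[1]-c[1])*10,3),round(float(q[0]-c[0])*10,3)) for q in qs]);c=c*0+np.array([round(float(qs[-1][0]),4),round(float(qs[-1][1]),4)])
        print('  end',c)
E
python3 -c "
from h import *
st();tab(.4421,-.0925,5)"
```

```text
r 0.085 turned 0.64 Ft -2.14 Fr -6.26 [ 0.44272675 -0.0930463   0.17009291]
0 [(0.01, 0.016), (0.024, 0.025), (0.038, 0.035), (0.052, 0.045), (0.066, 0.055), (0.079, 0.065), (0.093, 0.076), (0.106, 0.087)]
  end [ 0.4508 -0.0819]
1 [(0.012, 0.011), (0.025, 0.023), (0.037, 0.034), (0.049, 0.046), (0.061, 0.058), (0.073, 0.071), (0.084, 0.084), (0.095, 0.096)]
  end [ 0.4604 -0.0724]
2 [(0.011, 0.013), (0.022, 0.027), (0.032, 0.04), (0.042, 0.054), (0.052, 0.068), (0.061, 0.082), (0.07, 0.096), (0.079, 0.111)]
  end [ 0.4715 -0.0645]
3 [(0.009, 0.014), (0.017, 0.029), (0.025, 0.044), (0.033, 0.059), (0.04, 0.075), (0.048, 0.09), (0.054, 0.106), (0.061, 0.121)]
  end [ 0.4836 -0.0584]
4 [(0.006, 0.016), (0.012, 0.032), (0.017, 0.048), (0.023, 0.065), (0.028, 0.081), (0.032, 0.097), (0.036, 0.114), (0.04, 0.13)]
  end [ 0.4966 -0.0544]
```

Call:
send_rows(steps=[{"linear": [0.01, 0.016, 0], "delta_rot": [0, 0, 0], "claw": 0.24}, {"linear": [0.024, 0.025, 0], "delta_rot": [0, 0, 0], "claw": 0.24}, {"linear": [0.038, 0.035, 0], "delta_rot": [0, 0, 0], "claw": 0.24}, {"linear": [0.052, 0.045, 0], "delta_rot": [0, 0, 0], "claw": 0.24}, {"linear": [0.066, 0.055, 0], "delta_rot": [0, 0, 0], "claw": 0.24}, {"linear": [0.079, 0.065, 0], "delta_rot": [0, 0, 0], "claw": 0.24}, {"linear": [0.093, 0.076, 0], "delta_rot": [0, 0, 0], "claw": 0.24}, {"linear": [0.106, 0.087, 0], "delta_rot": [0, 0, 0], "claw": 0.24}])

```text
time: 5.87
tcp_pos: [0.4508, -0.0821, 0.1701]
tcp_rot: [-180.0, 0.0, 90.0]
wrist_force: [1.2, -3.0, 6.2]
gripper_width: 0.025
grip_force: 30.0
```

```bash
python3 -c "
from h import *
st()"
```

```text
r 0.0849 turned 0.8 Ft -1.52 Fr -2.86 [ 0.45079736 -0.08209947  0.17007457]
```

Call:
send_rows(steps=[{"linear": [0.012, 0.011, 0], "delta_rot": [0, 0, 0], "claw": 0.24}, {"linear": [0.025, 0.023, 0], "delta_rot": [0, 0, 0], "claw": 0.24}, {"linear": [0.037, 0.034, 0], "delta_rot": [0, 0, 0], "claw": 0.24}, {"linear": [0.049, 0.046, 0], "delta_rot": [0, 0, 0], "claw": 0.24}, {"linear": [0.061, 0.058, 0], "delta_rot": [0, 0, 0], "claw": 0.24}, {"linear": [0.073, 0.071, 0], "delta_rot": [0, 0, 0], "claw": 0.24}, {"linear": [0.084, 0.084, 0], "delta_rot": [0, 0, 0], "claw": 0.24}, {"linear": [0.095, 0.096, 0], "delta_rot": [0, 0, 0], "claw": 0.24}])

```text
time: 6.53
tcp_pos: [0.4603, -0.0726, 0.1701]
tcp_rot: [-180.0, 0.0, 90.0]
wrist_force: [0.7, -4.5, 7.6]
gripper_width: 0.0251
grip_force: 30.0
```

```bash
python3 -c "
from h import *
st()"
```

```text
r 0.0849 turned 0.958 Ft -2.41 Fr -3.87 [ 0.46028616 -0.07261924  0.17008034]
```

Call:
send_rows(steps=[{"linear": [0.011, 0.013, -0.002], "delta_rot": [0, 0, 0], "claw": 0.24}, {"linear": [0.022, 0.027, -0.004], "delta_rot": [0, 0, 0], "claw": 0.24}, {"linear": [0.032, 0.04, -0.006], "delta_rot": [0, 0, 0], "claw": 0.24}, {"linear": [0.042, 0.054, -0.008], "delta_rot": [0, 0, 0], "claw": 0.24}, {"linear": [0.052, 0.068, -0.01], "delta_rot": [0, 0, 0], "claw": 0.24}, {"linear": [0.061, 0.082, -0.01], "delta_rot": [0, 0, 0], "claw": 0.24}, {"linear": [0.07, 0.096, -0.01], "delta_rot": [0, 0, 0], "claw": 0.24}, {"linear": [0.079, 0.111, -0.01], "delta_rot": [0, 0, 0], "claw": 0.24}])

```text
time: 7.2
tcp_pos: [0.4709, -0.0648, 0.1701]
tcp_rot: [-179.9, 0.0, 90.0]
wrist_force: [1.2, -6.3, 1.8]
gripper_width: 0.0252
grip_force: 30.0
```

```bash
python3 -c "
from h import *
st()"
```

```text
r 0.085 turned 1.114 Ft -2.27 Fr -6.03 [ 0.47094696 -0.06483994  0.17014682]
```

Call:
send_rows(steps=[{"linear": [0.009, 0.014, 0], "delta_rot": [0, 0, 0], "claw": 0.24}, {"linear": [0.017, 0.029, 0], "delta_rot": [0, 0, 0], "claw": 0.24}, {"linear": [0.025, 0.044, 0], "delta_rot": [0, 0, 0], "claw": 0.24}, {"linear": [0.033, 0.059, 0], "delta_rot": [0, 0, 0], "claw": 0.24}, {"linear": [0.04, 0.075, 0], "delta_rot": [0, 0, 0], "claw": 0.24}, {"linear": [0.048, 0.09, 0], "delta_rot": [0, 0, 0], "claw": 0.24}, {"linear": [0.054, 0.106, 0], "delta_rot": [0, 0, 0], "claw": 0.24}, {"linear": [0.061, 0.121, 0], "delta_rot": [0, 0, 0], "claw": 0.24}])

```text
time: 7.87
tcp_pos: [0.4829, -0.0588, 0.1701]
tcp_rot: [-179.9, 0.0, 90.0]
wrist_force: [0.3, -7.2, 2.2]
gripper_width: 0.0255
grip_force: 30.0
```

```bash
python3 -c "
from h import *
st()"
```

```text
r 0.0849 turned 1.272 Ft -2.44 Fr -6.8 [ 0.48287526 -0.05879103  0.17014478]
```

```bash
python3 -c "
from h import *
tab(.4836,-.0584,12,h=(.5153,-.1381))"
```

```text
0 [(-0.001, 0.019), (0.005, 0.035), (0.01, 0.051), (0.015, 0.067), (0.02, 0.083), (0.025, 0.1), (0.029, 0.116), (0.033, 0.133)]
  end [ 0.4969 -0.0551]
1 [(0.003, 0.016), (0.006, 0.033), (0.009, 0.05), (0.012, 0.067), (0.014, 0.083), (0.016, 0.1), (0.017, 0.117), (0.019, 0.134)]
  end [ 0.5103 -0.0532]
2 [(0.0, 0.017), (0.001, 0.034), (0.001, 0.051), (0.001, 0.068), (0.0, 0.085), (-0.001, 0.102), (-0.002, 0.119), (-0.003, 0.136)]
  end [ 0.5239 -0.0535]
3 [(-0.002, 0.017), (-0.004, 0.034), (-0.007, 0.051), (-0.01, 0.067), (-0.013, 0.084), (-0.017, 0.101), (-0.021, 0.117), (-0.025, 0.134)]
  end [ 0.5373 -0.056 ]
4 [(-0.004, 0.016), (-0.009, 0.032), (-0.015, 0.049), (-0.02, 0.065), (-0.026, 0.081), (-0.032, 0.096), (-0.039, 0.112), (-0.045, 0.128)]
  end [ 0.5501 -0.0605]
5 [(-0.007, 0.015), (-0.015, 0.03), (-0.023, 0.046), (-0.031, 0.061), (-0.039, 0.075), (-0.048, 0.09), (-0.056, 0.105), (-0.066, 0.119)]
  end [ 0.562  -0.0671]
6 [(-0.009, 0.014), (-0.019, 0.028), (-0.029, 0.042), (-0.039, 0.055), (-0.05, 0.068), (-0.061, 0.082), (-0.072, 0.094), (-0.083, 0.107)]
  end [ 0.5727 -0.0754]
7 [(-0.012, 0.012), (-0.024, 0.025), (-0.036, 0.037), (-0.048, 0.048), (-0.061, 0.06), (-0.073, 0.071), (-0.086, 0.082), (-0.1, 0.093)]
  end [ 0.582  -0.0854]
8 [(-0.013, 0.01), (-0.027, 0.02), (-0.041, 0.03), (-0.055, 0.04), (-0.069, 0.049), (-0.083, 0.058), (-0.098, 0.067), (-0.113, 0.075)]
  end [ 0.5895 -0.0967]
9 [(-0.014, 0.008), (-0.03, 0.016), (-0.045, 0.024), (-0.06, 0.031), (-0.076, 0.038), (-0.091, 0.044), (-0.107, 0.051), (-0.123, 0.057)]
  end [ 0.5952 -0.109 ]
10 [(-0.016, 0.005), (-0.032, 0.011), (-0.048, 0.016), (-0.065, 0.02), (-0.081, 0.025), (-0.098, 0.029), (-0.114, 0.032), (-0.131, 0.036)]
  end [ 0.5988 -0.1221]
11 [(-0.017, 0.003), (-0.034, 0.006), (-0.05, 0.008), (-0.067, 0.01), (-0.084, 0.012), (-0.101, 0.013), (-0.118, 0.014), (-0.135, 0.015)]
  end [ 0.6003 -0.1356]
```

Call:
send_rows(steps=[{"linear": [-0.001, 0.019, 0], "delta_rot": [0, 0, 0], "claw": 0.24}, {"linear": [0.005, 0.035, 0], "delta_rot": [0, 0, 0], "claw": 0.24}, {"linear": [0.01, 0.051, 0], "delta_rot": [0, 0, 0], "claw": 0.24}, {"linear": [0.015, 0.067, 0], "delta_rot": [0, 0, 0], "claw": 0.24}, {"linear": [0.02, 0.083, 0], "delta_rot": [0, 0, 0], "claw": 0.24}, {"linear": [0.025, 0.1, 0], "delta_rot": [0, 0, 0], "claw": 0.24}, {"linear": [0.029, 0.116, 0], "delta_rot": [0, 0, 0], "claw": 0.24}, {"linear": [0.033, 0.133, 0], "delta_rot": [0, 0, 0], "claw": 0.24}])

```text
time: 8.53
tcp_pos: [0.494, -0.0551, 0.17]
tcp_rot: [-179.5, 0.0, 90.0]
wrist_force: [-15.8, -5.6, 13.6]
gripper_width: 0.0253
grip_force: 30.0
```

```bash
python3 -c "
from h import *
st()"
```

```text
r 0.0849 turned 1.41 Ft -16.72 Fr -1.44 [ 0.49398985 -0.05511746  0.16999288]
```

Call:
send_rows(steps=[{"linear": [0.003, 0.016, 0], "delta_rot": [0, 0, 0], "claw": 0.24}, {"linear": [0.006, 0.033, 0], "delta_rot": [0, 0, 0], "claw": 0.24}, {"linear": [0.009, 0.05, 0], "delta_rot": [0, 0, 0], "claw": 0.24}, {"linear": [0.012, 0.067, 0], "delta_rot": [0, 0, 0], "claw": 0.24}, {"linear": [0.014, 0.083, 0], "delta_rot": [0, 0, 0], "claw": 0.24}, {"linear": [0.016, 0.1, 0], "delta_rot": [0, 0, 0], "claw": 0.24}, {"linear": [0.017, 0.117, 0], "delta_rot": [0, 0, 0], "claw": 0.24}, {"linear": [0.019, 0.134, 0], "delta_rot": [0, 0, 0], "claw": 0.24}])

```text
time: 9.2
tcp_pos: [0.5053, -0.053, 0.1699]
tcp_rot: [-179.2, -0.0, 90.1]
wrist_force: [-23.5, -3.2, 18.6]
gripper_width: 0.0254
grip_force: 30.0
```

```bash
python3 -c "
from h import *
st()"
```

```text
r 0.0849 turned 1.546 Ft -23.67 Fr -0.42 [ 0.50534307 -0.05297756  0.16993492]
```

Run:
```python
from h import *
S=cap('scene');D=cap('side');s=env.read_state();print(s['wrist_force'],s['torque'],s['tcp_pos'],s['grip_force'])
st()
a=cv2.resize(S['frame'][80:260,120:270],(400,480),interpolation=2);b=cv2.resize(D['frame'][20:200,280:430],(400,480),interpolation=2)
cv2.imwrite('pics/z3.png',np.hstack([a,b])[:,:,::-1])
```

```text
[-15.79821859  -2.745269    12.5359813 ] [-0.39347617  2.5195438   0.02248583] [ 0.50645269 -0.05289224  0.17001261] 30.0086107570678
r 0.0849 turned 1.559 Ft -16.0 Fr -1.08 [ 0.50645269 -0.05289224  0.17001261]
```

View pics/z3.png

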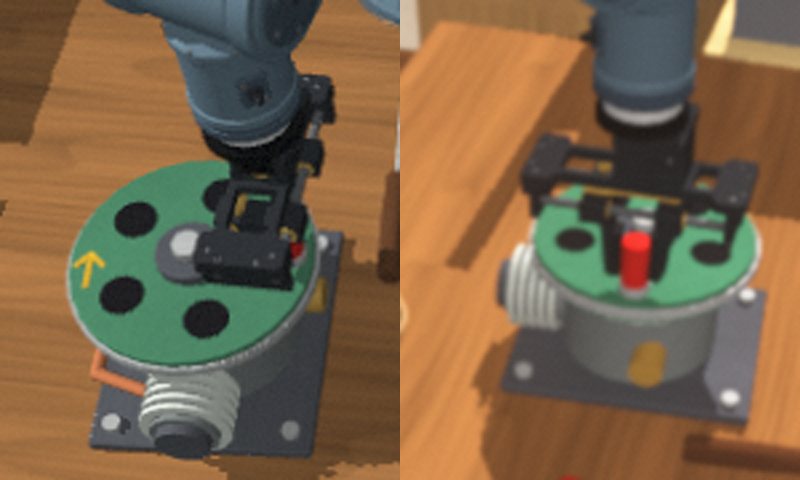

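The pictures show the hand on the knob with nothing else touched. The resistance is the compression, so I'll hold briefly to see what the static force is.

Call:
send_rows(steps=[{"linear": [0, 0, 0], "delta_rot": [0, 0, 0], "claw": 0.24}, {"linear": [0, 0, 0], "delta_rot": [0, 0, 0], "claw": 0.24}, {"linear": [0, 0, 0], "delta_rot": [0, 0, 0], "claw": 0.24}])

```text
time: 9.55
tcp_pos: [0.5071, -0.0528, 0.17]
tcp_rot: [-179.5, -0.0, 90.0]
wrist_force: [-14.4, -1.9, 11.5]
gripper_width: 0.0254
grip_force: 30.0
```

```bash
python3 -c "
from h import *
st();print(env.read_state()['torque'])"
```

```text
r 0.0849 turned 1.567 Ft -14.48 Fr -0.53 [ 0.5071046  -0.05278043  0.17001971]
[-0.42410579  2.2495537   0.05741323]
```

Call:
send_rows(steps=[{"linear": [0.0, 0.008, 0], "delta_rot": [0, 0, 0], "claw": 0.24}, {"linear": [0.0, 0.017, 0], "delta_rot": [0, 0, 0], "claw": 0.24}, {"linear": [0.001, 0.025, 0], "delta_rot": [0, 0, 0], "claw": 0.24}, {"linear": [0.001, 0.034, 0], "delta_rot": [0, 0, 0], "claw": 0.24}, {"linear": [0.001, 0.042, 0], "delta_rot": [0, 0, 0], "claw": 0.24}, {"linear": [0.001, 0.051, 0], "delta_rot": [0, 0, 0], "claw": 0.24}, {"linear": [0.001, 0.06, 0], "delta_rot": [0, 0, 0], "claw": 0.24}, {"linear": [0.001, 0.068, 0], "delta_rot": [0, 0, 0], "claw": 0.24}])

```text
time: 10.22
tcp_pos: [0.5122, -0.0525, 0.17]
tcp_rot: [-179.3, -0.1, 90.1]
wrist_force: [-21.9, -1.9, 17.1]
gripper_width: 0.0252
grip_force: 30.0
```

```bash
python3 -c "
from h import *
st()"
```

```text
r 0.0849 turned 1.627 Ft -21.96 Fr -1.09 [ 0.51223381 -0.05246584  0.16996254]
```

Call:
send_rows(steps=[{"linear": [0.0, 0.008, 0], "delta_rot": [0, 0, 0], "claw": 0.24}, {"linear": [-0.001, 0.017, 0], "delta_rot": [0, 0, 0], "claw": 0.24}, {"linear": [-0.001, 0.025, 0], "delta_rot": [0, 0, 0], "claw": 0.24}, {"linear": [-0.002, 0.034, 0], "delta_rot": [0, 0, 0], "claw": 0.24}, {"linear": [-0.002, 0.042, 0], "delta_rot": [0, 0, 0], "claw": 0.24}, {"linear": [-0.003, 0.051, 0], "delta_rot": [0, 0, 0], "claw": 0.24}, {"linear": [-0.003, 0.06, 0], "delta_rot": [0, 0, 0], "claw": 0.24}, {"linear": [-0.004, 0.068, 0], "delta_rot": [0, 0, 0], "claw": 0.24}])

```text
time: 10.88
tcp_pos: [0.5193, -0.0525, 0.17]
tcp_rot: [-179.3, -0.1, 90.1]
wrist_force: [-18.4, 0.5, 15.6]
gripper_width: 0.0251
grip_force: 30.0
```

```bash
python3 -c "
from h import *
st()"
```

```text
r 0.0849 turned 1.711 Ft -18.38 Fr -0.39 [ 0.5193257  -0.05248317  0.16997056]
```

Call:
send_rows(steps=[{"linear": [-0.001, 0.008, 0], "delta_rot": [0, 0, 0], "claw": 0.24}, {"linear": [-0.002, 0.017, 0], "delta_rot": [0, 0, 0], "claw": 0.24}, {"linear": [-0.003, 0.025, 0], "delta_rot": [0, 0, 0], "claw": 0.24}, {"linear": [-0.004, 0.034, 0], "delta_rot": [0, 0, 0], "claw": 0.24}, {"linear": [-0.005, 0.042, 0], "delta_rot": [0, 0, 0], "claw": 0.24}, {"linear": [-0.007, 0.051, 0], "delta_rot": [0, 0, 0], "claw": 0.24}, {"linear": [-0.008, 0.059, 0], "delta_rot": [0, 0, 0], "claw": 0.24}, {"linear": [-0.01, 0.067, 0], "delta_rot": [0, 0, 0], "claw": 0.24}])

```text
time: 11.55
tcp_pos: [0.5268, -0.0532, 0.17]
tcp_rot: [-179.4, -0.1, 90.0]
wrist_force: [-16.2, 2.7, 12.8]
gripper_width: 0.0249
grip_force: 30.0
```

```bash
python3 -c "
from h import *
st()"
```

```text
r 0.0849 turned 1.799 Ft -16.4 Fr 0.45 [ 0.52678424 -0.05318512  0.17000701]
```

Call:
send_rows(steps=[{"linear": [-0.002, 0.008, 0], "delta_rot": [0, 0, 0], "claw": 0.24}, {"linear": [-0.003, 0.017, 0], "delta_rot": [0, 0, 0], "claw": 0.24}, {"linear": [-0.005, 0.025, 0], "delta_rot": [0, 0, 0], "claw": 0.24}, {"linear": [-0.007, 0.034, 0], "delta_rot": [0, 0, 0], "claw": 0.24}, {"linear": [-0.009, 0.042, 0], "delta_rot": [0, 0, 0], "claw": 0.24}, {"linear": [-0.011, 0.05, 0], "delta_rot": [0, 0, 0], "claw": 0.24}, {"linear": [-0.013, 0.059, 0], "delta_rot": [0, 0, 0], "claw": 0.24}, {"linear": [-0.015, 0.067, 0], "delta_rot": [0, 0, 0], "claw": 0.24}])

```text
time: 12.22
tcp_pos: [0.5341, -0.0545, 0.17]
tcp_rot: [-179.5, -0.2, 90.0]
wrist_force: [-12.7, 1.4, 12.1]
gripper_width: 0.0248
grip_force: 30.0
```

```bash
python3 -c "
from h import *
st()"
```

```text
r 0.0849 turned 1.887 Ft -12.73 Fr -1.44 [ 0.53413326 -0.05450088  0.17003279]
```

Call:
send_rows(steps=[{"linear": [-0.002, 0.008, 0], "delta_rot": [0, 0, 0], "claw": 0.24}, {"linear": [-0.004, 0.016, 0], "delta_rot": [0, 0, 0], "claw": 0.24}, {"linear": [-0.007, 0.024, 0], "delta_rot": [0, 0, 0], "claw": 0.24}, {"linear": [-0.009, 0.032, 0], "delta_rot": [0, 0, 0], "claw": 0.24}, {"linear": [-0.012, 0.041, 0], "delta_rot": [0, 0, 0], "claw": 0.24}, {"linear": [-0.015, 0.049, 0], "delta_rot": [0, 0, 0], "claw": 0.24}, {"linear": [-0.017, 0.057, 0], "delta_rot": [0, 0, 0], "claw": 0.24}, {"linear": [-0.02, 0.065, 0], "delta_rot": [0, 0, 0], "claw": 0.24}])

```text
time: 12.88
tcp_pos: [0.5415, -0.0566, 0.1701]
tcp_rot: [-179.7, -0.1, 90.0]
wrist_force: [-9.8, 2.5, 8.9]
gripper_width: 0.0251
grip_force: 30.0
```

```bash
python3 -c "
from h import *
st()"
```

```text
r 0.0849 turned 1.978 Ft -10.07 Fr -0.67 [ 0.54154381 -0.05655943  0.17007259]
```

Call:
send_rows(steps=[{"linear": [-0.003, 0.008, 0], "delta_rot": [0, 0, 0], "claw": 0.24}, {"linear": [-0.006, 0.016, 0], "delta_rot": [0, 0, 0], "claw": 0.24}, {"linear": [-0.009, 0.024, 0], "delta_rot": [0, 0, 0], "claw": 0.24}, {"linear": [-0.012, 0.031, 0], "delta_rot": [0, 0, 0], "claw": 0.24}, {"linear": [-0.015, 0.039, 0], "delta_rot": [0, 0, 0], "claw": 0.24}, {"linear": [-0.019, 0.047, 0], "delta_rot": [0, 0, 0], "claw": 0.24}, {"linear": [-0.022, 0.055, 0], "delta_rot": [0, 0, 0], "claw": 0.24}, {"linear": [-0.025, 0.063, 0], "delta_rot": [0, 0, 0], "claw": 0.24}])

```text
time: 13.55
tcp_pos: [0.5486, -0.0592, 0.1701]
tcp_rot: [-179.8, -0.1, 90.0]
wrist_force: [-7.3, 1.6, 7.1]
gripper_width: 0.0254
grip_force: 30.0
```

```bash
python3 -c "
from h import *
st()"
```

```text
r 0.0849 turned 2.066 Ft -7.32 Fr -1.4 [ 0.54859855 -0.05916958  0.17008821]
```

Call:
send_rows(steps=[{"linear": [-0.004, 0.008, 0], "delta_rot": [0, 0, 0], "claw": 0.24}, {"linear": [-0.007, 0.015, 0], "delta_rot": [0, 0, 0], "claw": 0.24}, {"linear": [-0.011, 0.023, 0], "delta_rot": [0, 0, 0], "claw": 0.24}, {"linear": [-0.015, 0.03, 0], "delta_rot": [0, 0, 0], "claw": 0.24}, {"linear": [-0.019, 0.038, 0], "delta_rot": [0, 0, 0], "claw": 0.24}, {"linear": [-0.023, 0.046, 0], "delta_rot": [0, 0, 0], "claw": 0.24}, {"linear": [-0.027, 0.053, 0], "delta_rot": [0, 0, 0], "claw": 0.24}, {"linear": [-0.031, 0.061, 0], "delta_rot": [0, 0, 0], "claw": 0.24}])

```text
time: 14.22
tcp_pos: [0.5561, -0.0629, 0.1702]
tcp_rot: [-180.0, -0.1, 90.0]
wrist_force: [-2.9, 4.1, 0.2]
gripper_width: 0.0254
grip_force: 30.0
```

```bash
python3 -c "
from h import *
st()"
```

```text
r 0.0848 turned 2.165 Ft -4.5 Fr 2.23 [ 0.55607674 -0.06289473  0.17017986]
```

Call:
send_rows(steps=[{"linear": [-0.004, 0.007, 0], "delta_rot": [0, 0, 0], "claw": 0.24}, {"linear": [-0.008, 0.014, 0], "delta_rot": [0, 0, 0], "claw": 0.24}, {"linear": [-0.013, 0.022, 0], "delta_rot": [0, 0, 0], "claw": 0.24}, {"linear": [-0.017, 0.029, 0], "delta_rot": [0, 0, 0], "claw": 0.24}, {"linear": [-0.021, 0.036, 0], "delta_rot": [0, 0, 0], "claw": 0.24}, {"linear": [-0.025, 0.044, 0], "delta_rot": [0, 0, 0], "claw": 0.24}, {"linear": [-0.03, 0.051, 0], "delta_rot": [0, 0, 0], "claw": 0.24}, {"linear": [-0.035, 0.058, 0], "delta_rot": [0, 0, 0], "claw": 0.24}])

```text
time: 14.88
tcp_pos: [0.5623, -0.0667, 0.1702]
tcp_rot: [180.0, -0.0, 90.0]
wrist_force: [1.9, 5.7, -4.2]
gripper_width: 0.0252
grip_force: 30.0
```

```bash
python3 -c "
from h import *
st()"
```

```text
r 0.0848 turned 2.25 Ft -1.56 Fr 5.81 [ 0.5622754  -0.06669963  0.17022394]
```

Call:
send_rows(steps=[{"linear": [-0.005, 0.007, 0], "delta_rot": [0, 0, 0], "claw": 0.24}, {"linear": [-0.009, 0.014, 0], "delta_rot": [0, 0, 0], "claw": 0.24}, {"linear": [-0.014, 0.021, 0], "delta_rot": [0, 0, 0], "claw": 0.24}, {"linear": [-0.019, 0.028, 0], "delta_rot": [0, 0, 0], "claw": 0.24}, {"linear": [-0.024, 0.035, 0], "delta_rot": [0, 0, 0], "claw": 0.24}, {"linear": [-0.029, 0.042, 0], "delta_rot": [0, 0, 0], "claw": 0.24}, {"linear": [-0.034, 0.048, 0], "delta_rot": [0, 0, 0], "claw": 0.24}, {"linear": [-0.039, 0.055, 0], "delta_rot": [0, 0, 0], "claw": 0.24}])

```text
time: 15.55
tcp_pos: [0.568, -0.0708, 0.1703]
tcp_rot: [179.9, -0.0, 90.0]
wrist_force: [3.3, 4.1, -5.1]
gripper_width: 0.025
grip_force: 30.0
```

```bash
python3 -c "
from h import *
st();print(env.read_state()['wrist_force'])"
```

```text
r 0.0848 turned 2.334 Ft 0.09 Fr 5.27 [ 0.56800641 -0.07082949  0.17025603]
[ 3.34341777  4.07685349 -5.11731622]
```

Call:
send_rows(steps=[{"linear": [-0.005, 0.007, 0], "delta_rot": [0, 0, 0], "claw": 0.24}, {"linear": [-0.01, 0.014, 0], "delta_rot": [0, 0, 0], "claw": 0.24}, {"linear": [-0.015, 0.021, 0], "delta_rot": [0, 0, 0], "claw": 0.24}, {"linear": [-0.02, 0.027, 0], "delta_rot": [0, 0, 0], "claw": 0.24}, {"linear": [-0.026, 0.034, 0], "delta_rot": [0, 0, 0], "claw": 0.24}, {"linear": [-0.031, 0.04, 0], "delta_rot": [0, 0, 0], "claw": 0.24}, {"linear": [-0.037, 0.047, 0], "delta_rot": [0, 0, 0], "claw": 0.24}, {"linear": [-0.042, 0.054, 0], "delta_rot": [0, 0, 0], "claw": 0.24}])

```text
time: 16.22
tcp_pos: [0.573, -0.0751, 0.1703]
tcp_rot: [-180.0, -0.0, 90.0]
wrist_force: [1.6, 4.0, -4.4]
gripper_width: 0.0254
grip_force: 30.0
```

```bash
python3 -c "
from h import *
st();print(env.read_state()['wrist_force']);tab(.5729,-.0752,1)"
```

```text
r 0.0849 turned 2.411 Ft -1.59 Fr 4.03 [ 0.57300836 -0.07507137  0.1702635 ]
[ 1.57773846  4.0373522  -4.36487531]
0 [(-0.009, 0.014), (-0.021, 0.026), (-0.034, 0.038), (-0.046, 0.05), (-0.059, 0.061), (-0.071, 0.072), (-0.085, 0.083), (-0.098, 0.094)]
  end [ 0.5823 -0.085 ]
```

Call:
send_rows(steps=[{"linear": [-0.005, 0.006, 0], "delta_rot": [0, 0, 0], "claw": 0.24}, {"linear": [-0.01, 0.013, 0], "delta_rot": [0, 0, 0], "claw": 0.24}, {"linear": [-0.016, 0.019, 0], "delta_rot": [0, 0, 0], "claw": 0.24}, {"linear": [-0.022, 0.026, 0], "delta_rot": [0, 0, 0], "claw": 0.24}, {"linear": [-0.028, 0.032, 0], "delta_rot": [0, 0, 0], "claw": 0.24}, {"linear": [-0.034, 0.038, 0], "delta_rot": [0, 0, 0], "claw": 0.24}, {"linear": [-0.04, 0.044, 0], "delta_rot": [0, 0, 0], "claw": 0.24}, {"linear": [-0.046, 0.05, 0], "delta_rot": [0, 0, 0], "claw": 0.24}])

```text
time: 16.88
tcp_pos: [0.5777, -0.0798, 0.1703]
tcp_rot: [-180.0, -0.0, 90.0]
wrist_force: [2.8, 5.0, -9.9]
gripper_width: 0.0251
grip_force: 30.0
```

```bash
python3 -c "
from h import *
st();print(env.read_state()['wrist_force'])"
```

```text
r 0.0849 turned 2.489 Ft -1.78 Fr 5.39 [ 0.57771628 -0.07976396  0.17032151]
[ 2.75219313  4.95966157 -9.91034692]
```

Tangential force is steady at friction level (about −1.7 N) over 2.41–2.49 rad, so the wheel is free. I'll relax the hand, open it and lift.

Call:
send_rows(steps=[{"linear": [0.008, 0.006, 0.01], "delta_rot": [0, 0, 0], "claw": 0.24}, {"linear": [0.008, 0.006, 0.01], "delta_rot": [0, 0, 0], "claw": 0.28}, {"linear": [0.008, 0.006, 0.01], "delta_rot": [0, 0, 0], "claw": 0.35}, {"linear": [0.008, 0.006, 0.01], "delta_rot": [0, 0, 0], "claw": 0.5}, {"linear": [0.008, 0.006, 0.01], "delta_rot": [0, 0, 0], "claw": 0.7}, {"linear": [0.008, 0.006, 0.01], "delta_rot": [0, 0, 0], "claw": 0.7}, {"linear": [0.008, 0.006, 0.01], "delta_rot": [0, 0, 0], "claw": 0.7}])

```text
time: 17.47
tcp_pos: [0.5789, -0.0792, 0.1702]
tcp_rot: [179.9, 0.0, 90.0]
wrist_force: [0.6, 0.3, -0.4]
gripper_width: 0.0551
grip_force: 0.0
```

Run:
```python
from h import *
s=env.read_state();print(s['wrist_force'],s['gripper_width'],s['tcp_pos'])
S=cap('scene');D=cap('side');print(red(S),red(D))
```

```text
[ 0.56533124  0.2604651  -0.36183535] 0.05514430073190478 [ 0.57890781 -0.07918026  0.17022874]
[([337, 101, 10, 10, 78], [341.8, 105.3]), ([439, 146, 16, 16, 194], [446.4, 153.5]), ([341, 174, 11, 11, 99], [346.1, 179.3]), ([446, 244, 18, 17, 240], [454.6, 252.1])] [([337, 96, 11, 20, 175], [341.1, 105.4]), ([337, 198, 13, 14, 139], [343.0, 204.5]), ([451, 212, 12, 12, 121], [456.4, 217.5]), ([199, 252, 20, 20, 298], [208.5, 261.0]), ([333, 274, 20, 21, 347], [342.4, 284.2])]
```

Call:
send_rows(steps=[{"linear": [0, 0, -0.2], "delta_rot": [0, 0, 0], "claw": 0.7}, {"linear": [0, 0, -0.4], "delta_rot": [0, 0, 0], "claw": 0.7}, {"linear": [0, 0, -0.7], "delta_rot": [0, 0, 0], "claw": 0.7}, {"linear": [0, 0, -0.9], "delta_rot": [0, 0, 0], "claw": 0.4}, {"linear": [0, 0, -0.9], "delta_rot": [0, 0, 0], "claw": 0}])

```text
time: 17.98
tcp_pos: [0.581, -0.0797, 0.2652]
tcp_rot: [179.5, 0.2, 90.0]
wrist_force: [0.2, -0.5, 0.0]
gripper_width: 0.0503
grip_force: 0.0
```

Run:
```python
from h import *
s=env.read_state();print(s['wrist_force'],s['gripper_width'],s['tcp_pos'])
S=cap('scene');D=cap('side');print(red(S),red(D));k=(.515+.06,-.137+.06)
(e,d),(f,g)=[ray(c,*min(red(c),key=lambda q:np.hypot(*(np.array(q[1])-proj(c,(.578,-.08,.165)))))[1]) for c in (S,D)]
t=np.linalg.lstsq(np.c_[d,-g],f-e,rcond=None)[0];p=(e+d*t[0]+f+g*t[1])/2;v=p[:2]-[.5153,-.1373];print('knob',p,'turned',np.radians(-174.7)-np.arctan2(v[1],v[0])+2*np.pi)
```

```text
[ 0.22308884 -0.48078138  0.01261766] 0.05026897319849144 [ 0.58096573 -0.07972991  0.26517423]
[([337, 101, 10, 10, 78], [341.8, 105.3]), ([439, 146, 16, 16, 195], [446.4, 153.5]), ([341, 174, 11, 11, 100], [346.0, 179.3]), ([199, 184, 15, 20, 214], [206.5, 193.6]), ([446, 244, 18, 17, 239], [454.6, 252.1])] [([337, 96, 11, 20, 175], [341.1, 105.4]), ([337, 198, 13, 14, 138], [343.0, 204.4]), ([451, 212, 12, 12, 122], [456.4, 217.5]), ([199, 252, 20, 20, 295], [208.6, 261.1]), ([333, 274, 20, 21, 342], [342.4, 284.1])]
knob [ 0.57746375 -0.08027627  0.16373495] turned 2.491795716636575
```

The wheel stayed at 2.49 rad. Next is the cock.

Call:
send_rows(steps=[{"linear": [0.35, -0.15, 0], "delta_rot": [0, 0, 0], "claw": 0}, {"linear": [0.7, -0.31, 0], "delta_rot": [0, 0, 0], "claw": 0}, {"linear": [0.95, -0.43, 0], "delta_rot": [0, 0, 0], "claw": 0}])

```text
time: 18.33
tcp_pos: [0.5333, 0.0179, 0.2572]
tcp_rot: [-179.8, -0.1, 90.0]
wrist_force: [0.5, -0.1, -0.2]
gripper_width: 0.0223
grip_force: 0.0
```

Call:
send_rows(steps=[{"linear": [0.35, -0.15, 0], "delta_rot": [0, 0, 0], "claw": 0}, {"linear": [0.7, -0.31, 0], "delta_rot": [0, 0, 0], "claw": 0}, {"linear": [0.95, -0.43, 0], "delta_rot": [0, 0, 0], "claw": 0}])

```text
time: 18.58
tcp_pos: [0.49, 0.1132, 0.2575]
tcp_rot: [-179.8, -0.0, 90.0]
wrist_force: [0.1, 0.7, -1.0]
gripper_width: 0.0025
grip_force: 0.0
```

Call:
send_rows(steps=[{"linear": [0.35, -0.15, 0], "delta_rot": [0, 0, 0], "claw": 0}, {"linear": [0.7, -0.31, 0], "delta_rot": [0, 0, 0], "claw": 0}, {"linear": [0.99, -0.44, 0], "delta_rot": [0, 0, 0], "claw": 0}, {"linear": [0.99, -0.44, 0], "delta_rot": [0, 0, 0], "claw": 0}, {"linear": [0.99, -0.44, 0], "delta_rot": [0, 0, 0], "claw": 0}])

```text
time: 19.0
tcp_pos: [0.4469, 0.2111, 0.258]
tcp_rot: [-179.8, 0.0, 90.2]
wrist_force: [0.4, 0.8, -0.3]
gripper_width: 0.0004
grip_force: 0.0
```

Run:
```python
from h import *
s=env.read_state();print(s['wrist_force'],s['gripper_width'],s['tcp_pos'])
W=cap('wrist','w2.png');print(red(W),proj(W,(.4916,.2103,.142)))
```

```text
[ 0.37172088  0.76848254 -0.28261525] 0.00043831237581574034 [0.44691333 0.21110065 0.25799151]
[([356, 186, 32, 30, 750], [371.2, 200.6]), ([98, 217, 35, 30, 811], [114.8, 231.7])] (np.float64(369.0529949044214), np.float64(201.12811756496072))
```

View pics/w2.png

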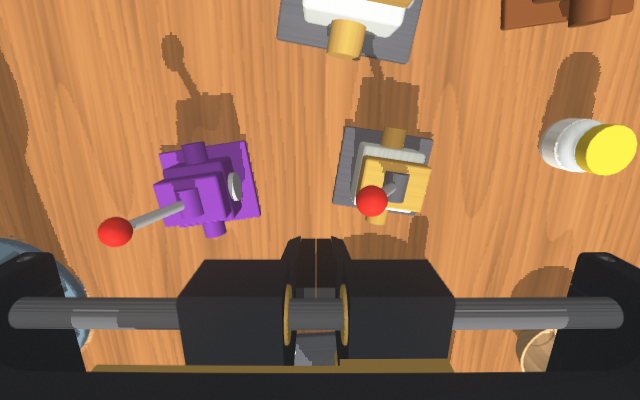

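The wrist view shows the ball at (371,201) as predicted, with the closed fingers to its −x side at about (316,260). I'll descend and then push gently along +x.

Call:
send_rows(steps=[{"linear": [0, 0, 0.3], "delta_rot": [0, 0, 0], "claw": 0}, {"linear": [0, 0, 0.6], "delta_rot": [0, 0, 0], "claw": 0}, {"linear": [0, 0, 0.9], "delta_rot": [0, 0, 0], "claw": 0}, {"linear": [0, 0, 1], "delta_rot": [0, 0, 0], "claw": 0}, {"linear": [0, 0, 1], "delta_rot": [0, 0, 0], "claw": 0}])

```text
time: 19.47
tcp_pos: [0.4467, 0.2083, 0.1564]
tcp_rot: [-179.6, 0.1, 89.9]
wrist_force: [0.3, -0.1, -0.3]
gripper_width: 0.0004
grip_force: 0.0
```

Call:
send_rows(steps=[{"linear": [0, 0.05, 0.05], "delta_rot": [0, 0, 0], "claw": 0}, {"linear": [-0.005, 0.1, 0.08], "delta_rot": [0, 0, 0], "claw": 0}, {"linear": [-0.01, 0.15, 0.08], "delta_rot": [0, 0, 0], "claw": 0}, {"linear": [-0.02, 0.2, 0.08], "delta_rot": [0, 0, 0], "claw": 0}, {"linear": [-0.025, 0.25, 0.08], "delta_rot": [0, 0, 0], "claw": 0}, {"linear": [-0.03, 0.3, 0.08], "delta_rot": [0, 0, 0], "claw": 0}])

```text
time: 19.97
tcp_pos: [0.4795, 0.2071, 0.1526]
tcp_rot: [179.9, -0.0, 90.0]
wrist_force: [-0.7, -0.0, 1.2]
gripper_width: 0.0005
grip_force: 0.9
```

Run:
```python
from h import *
s=env.read_state();print(s['wrist_force'],s['tcp_pos'])
W=cap('wrist');print(red(W),proj(W,(.4916,.2103,.142)))
```

```text
[-0.6902653  -0.04548837  1.1531034 ] [0.47950636 0.2070684  0.15259227]
[([350, 239, 51, 21, 798], [373.9, 250.8])] (np.float64(338.6234694173557), np.float64(256.24672106743594))
```

Call:
send_rows(steps=[{"linear": [-0.008, 0.06, 0], "delta_rot": [0, 0, 0], "claw": 0}, {"linear": [-0.016, 0.12, 0], "delta_rot": [0, 0, 0], "claw": 0}, {"linear": [-0.024, 0.18, 0], "delta_rot": [0, 0, 0], "claw": 0}, {"linear": [-0.032, 0.25, 0], "delta_rot": [0, 0, 0], "claw": 0}, {"linear": [-0.04, 0.31, 0], "delta_rot": [0, 0, 0], "claw": 0}, {"linear": [-0.048, 0.37, 0], "delta_rot": [0, 0, 0], "claw": 0}, {"linear": [-0.055, 0.43, 0], "delta_rot": [0, 0, 0], "claw": 0}, {"linear": [-0.06, 0.48, 0], "delta_rot": [0, 0, 0], "claw": 0}])

```text
time: 20.68
tcp_pos: [0.527, 0.2008, 0.1514]
tcp_rot: [-180.0, 0.0, 90.0]
wrist_force: [-0.4, -0.9, -1.8]
gripper_width: 0.0005
grip_force: 0.4
```

Call:
send_rows(steps=[{"linear": [-0.003, 0.02, 0], "delta_rot": [0, 0, 0], "claw": 0}, {"linear": [-0.006, 0.04, 0], "delta_rot": [0, 0, 0], "claw": 0}, {"linear": [-0.008, 0.06, 0], "delta_rot": [0, 0, 0], "claw": 0}, {"linear": [-0.01, 0.08, 0], "delta_rot": [0, 0, 0], "claw": 0}])

```text
time: 21.02
tcp_pos: [0.5344, 0.2, 0.1516]
tcp_rot: [-180.0, 0.0, 90.0]
wrist_force: [-1.0, 0.1, -1.1]
gripper_width: 0.0005
grip_force: 0.4
```

Run:
```python
from h import *
s=env.read_state();print(s['wrist_force'],s['tcp_pos'])
S=cap('scene');W=cap('wrist');print([onz(S,*q[1],.142) for q in red(S)],red(W),proj(W,(.5677,.2003,.142)))
```

```text
[-0.99209278  0.13152022 -1.13063211] [0.53441922 0.20002911 0.15158507]
[array([0.39383965, 0.43280446, 0.142     ]), array([ 0.56433769, -0.08768993,  0.142     ]), array([0.64433703, 0.4444764 , 0.142     ])] [([348, 238, 50, 22, 849], [372.0, 250.0])] (np.float64(380.2106169635315), np.float64(262.3221228520497))
```

Call:
send_rows(steps=[{"linear": [-0.002, 0.015, 0], "delta_rot": [0, 0, 0], "claw": 0}, {"linear": [-0.004, 0.03, 0], "delta_rot": [0, 0, 0], "claw": 0}, {"linear": [-0.005, 0.04, 0], "delta_rot": [0, 0, 0], "claw": 0}])

```text
time: 21.37
tcp_pos: [0.5386, 0.1995, 0.1517]
tcp_rot: [180.0, 0.0, 90.0]
wrist_force: [-1.0, -0.0, -0.1]
gripper_width: 0.0005
grip_force: 0.4
```

Call:
send_rows(steps=[{"linear": [-0.001, 0.01, 0], "delta_rot": [0, 0, 0], "claw": 0}, {"linear": [-0.002, 0.02, 0], "delta_rot": [0, 0, 0], "claw": 0}])

```text
time: 21.53
tcp_pos: [0.5396, 0.1995, 0.1515]
tcp_rot: [-179.9, -0.0, 90.0]
wrist_force: [-6.9, 0.4, 4.6]
gripper_width: 0.0004
grip_force: 4.1
```

Call:
send_rows(steps=[{"linear": [-0.001, 0.01, 0], "delta_rot": [0, 0, 0], "claw": 0}, {"linear": [-0.002, 0.02, 0], "delta_rot": [0, 0, 0], "claw": 0}])

```text
time: 21.7
tcp_pos: [0.5399, 0.1994, 0.1514]
tcp_rot: [-179.6, 0.0, 90.0]
wrist_force: [-15.0, -0.2, 9.5]
gripper_width: 0.0005
grip_force: 8.0
```

The far stop is felt (15 N, no further travel), so I'll back off and rise.

Call:
send_rows(steps=[{"linear": [0, -0.1, 0], "delta_rot": [0, 0, 0], "claw": 0}, {"linear": [0, -0.25, 0], "delta_rot": [0, 0, 0], "claw": 0}, {"linear": [0, -0.3, -0.3], "delta_rot": [0, 0, 0], "claw": 0}, {"linear": [0, -0.3, -0.6], "delta_rot": [0, 0, 0], "claw": 0}, {"linear": [0, -0.6, -0.95], "delta_rot": [0, 0, 0], "claw": 0}, {"linear": [0, -0.8, -0.95], "delta_rot": [0, 0, 0], "claw": 0}, {"linear": [0, -0.8, -0.95], "delta_rot": [0, 0, 0], "claw": 0}, {"linear": [0, -0.8, -0.95], "delta_rot": [0, 0, 0], "claw": 0}])

```text
time: 22.37
tcp_pos: [0.4625, 0.1993, 0.2476]
tcp_rot: [179.8, -0.0, 90.0]
wrist_force: [0.4, -0.2, 0.1]
gripper_width: 0.0001
grip_force: 0.0
```

Run:
```python
from h import *
s=env.read_state();print(s['time'],s['wrist_force'],s['tcp_pos'])
S=cap('scene','s9.png');D=cap('side');print(red(S),red(D))
P=(.5297,.2053);print([proj(c,(P[0]+.0384*.992,P[1]-.0384*.13,.142)) for c in(S,D)])
```

```text
22.3667 [ 0.38653284 -0.23456932  0.14899934] [0.46250731 0.19929806 0.24762639]
[([439, 146, 16, 16, 194], [446.4, 153.5]), ([200, 184, 14, 20, 211], [206.5, 193.7]), ([333, 203, 11, 11, 98], [338.2, 208.0]), ([446, 244, 18, 17, 232], [454.7, 252.0])] [([337, 96, 10, 19, 131], [340.4, 106.1]), ([304, 188, 12, 12, 112], [309.5, 193.5]), ([451, 212, 12, 12, 122], [456.4, 217.5]), ([199, 252, 20, 20, 297], [208.5, 261.1]), ([333, 274, 21, 21, 351], [342.6, 284.1])]
[(np.float64(338.35162860224995), np.float64(208.09123896843565)), (np.float64(307.9057775673676), np.float64(193.53262699425605))]
```

View pics/s9.png

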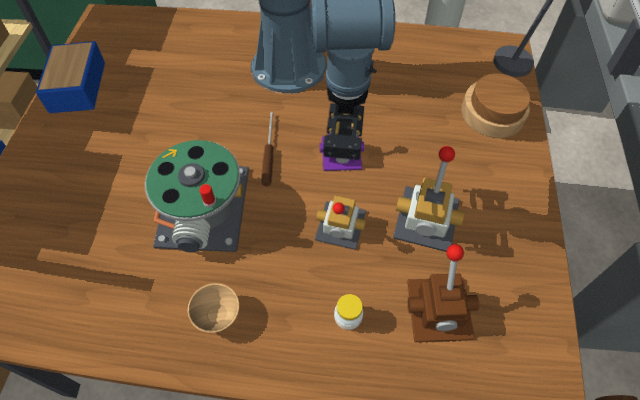

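The final picture shows the cock ball at (338,208), which is where a shut lever should be. The knob is still at (206,194), and the bowl, gouge and jar haven't moved.

```bash
python3 -c "
from plant import env
print(env.close_job())"
```

```text
the job is handed in; nothing more can be done
None
```

The job is handed in: the flywheel is parked about 2.49 rad clockwise of its start, just past where I felt the compression end (about 2.3 rad), and the cock is shut against its far stop. The drag at the knob reached about 24 N instead of the roughly 9 N expected, and the forward push was barely felt. Finished at about 22 s with the hand clear and the bowl, gouge and wax jar unmoved.

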